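Lay the clock bezel in the assembly cradle, ring side up

ROBOT

A 6-joint arm with a two-finger parallel gripper is mounted at the origin on the work surface. World frame = base frame: x ahead of the robot, y to its left, z up, the work surface at z = 0. Lengths are in m, angles in rad, forces in N, time in s.
With the tool pointing down it reaches from about 0.425 to 0.925 m from the base axis. Payload 12.5 kg.
Tool frame: the origin (TCP) lies on the centre line of the jaws, within the pads' length; the fingertips stand 14 mm ahead of it and the grasp point (between the pads) lies 5 mm behind it (env.tip_extent is the distance from the TCP to the fingertips, in m); z points along the fingers, y is the line along which they close (so a half turn about z gives the same grasp; the last joint's range is limited). The gripper opens to 85 mm and grips with 20 to 120 N. Pads are 22 mm wide; open, the fingers measure 114 mm over their backs; the gripper's body (76 mm by 85 mm) begins 54 mm behind the grasp point. The pads swing forward as they close: fully open they stand 13 mm farther back than shut.
Start: joints at [-1.249, 0.491, 1.559, -0, 1.092, -0.106], TCP at [0.259, -0.569, 0.214] pointing down, gripper open.
Joint ranges: [-3.1, 3.1], [-0.84, 2.19], [0.05, 2.79], [-1.13, 4.28], [0.06, 2.93], [-2.69, 2.69]. Speed limits (rad/s): [2.22, 2.22, 2.79, 3.14, 3.14, 3.14].

INTERFACE

Orientations are given as a rotation vector (axis times angle).
In Python, from rig import status, eyes, job_done, env gives the robot as it stands.
- The arm moves only by the tool apply_moves, never from a script. Its argument "commands" is a list that holds one entry, the list of rows, each a list of 7 numbers: the closure, from 0 (fully open) to 1 (shut), then the shift along the tool's x, y, z in units of 25 mm (1.0 is 25 mm), then the turn, a rotation vector about the tool's x, y, z in units of 6 degrees (1.0 is 6 degrees). In form: [[[fingers, tx, ty, tz, ax, ay, az], ...]]. A call has 1 to 12 rows; each row shifts and turns the commanded pose from where the row before left it, along the tool's axes as they then stand; what a row does not reach is not made up. A row lasts 1/10 s, in which the tool goes at most 50 mm and 8.59 degrees, less where a joint would pass 70% of its speed; a pose out of reach is approached as far as the arm can. A call is refused whole if a number of a shift passes 1 or a number of a turn 1, either way. A call with a gripper value outside its range is refused whole. The fingers move at their own pace and stop on an object; the grip force is fixed at half the most. Time passes only in rows, so rows that do not move let the fingers close. It gives the time, the measured TCP pose, the force, the opening and the grip force at its end, in the units of the state.
- status.state(): the state, without advancing time (a new reading comes with each control period).
- eyes.grab_frame(name): name is "scene" or "top" or "wrist"; returns the picture (400x640x3 uint8, red, green, blue); there is no depth.
- eyes.calibration(name): a dict with "mtx" (3x3 intrinsics, pixels), "rvec" (rotation vector, rad) and "tvec" (3), from world to camera coordinates, as OpenCV has them; the wrist camera has in their place "mount" (4x4, takes a point from camera to tool coordinates, whose origin is the TCP and whose axes are the flange's). Camera axes: x right, y down, z forward; pixel columns grow to the right and rows downward; lengths in m; the calibration is good to about 2 mm. A picture is of the moment at which its call begins: read the wrist's pose just before it. calibration takes no time and is no camera call.
- job_done(): hands the job in; it is judged then, once.
The state is a dict: "time": time; "joint_positions": joint angles; "qd": joint speeds; "joint_efforts": joint torques, N m; "ee_pos": TCP position; "eef_rot": TCP orientation; "force": force on the tool from outside, world axes, zero at the start; "wrist_torque": the same for the moment, N m; "gripper_width": opening from 0.0 (shut) to 1.0 (fully open); "grasp_force": force on a finger pad.
Only numpy, scipy, OpenCV 4.12 (cv2) and the standard library are available. Lean on these libraries where they do the work, as an engineer would, in place of code of your own. Each camera call takes 0.05 s, during which the arm holds its last target. There are 200 camera calls.

TASK

Take the clock bezel (the aluminium plate with the round window) off the leaning wooden stand and lay it in the pocket of the wooden assembly cradle, its raised ring facing up, lying flat and fully home on the pocket floor. Set it down rather than dropping it. Leave the plain windowless cover plate on the stand, and do not push the other things on the bench about.

Things in the scene. Friction and masses are not known exactly. Their poses are not given: they have to be found in the camera images.
- bezel: Aluminium plate 120 x 60 x 14 mm (x, y, z), round 44 mm window in its middle, on its front a raised ring round it (54 mm across, 5 mm high, z 14 to 19). Origin: centre of the flat back face; z out of the ring side. Starts on the stand leaning 30 degrees from upright, ring side looking away from the robot and partly up; x points down the slope, y level. About 0.35 kg.
- cover: To be left alone: closed back cover, an aluminium plate of the same 120 x 60 x 14 mm, without window or ring, same axes, leaning in the other place of the stand (either can be on the left). About 0.4 kg.
- stand: Fixed wooden stand, base 140 x 240 x 12 mm, origin under its centre. Two leaning places 120 mm apart along y: a plate's lower end sits on a ledge without lip and its back leans (towards -x) on a rest 30 mm wide behind its middle, up to 118 mm high. Both long edges of a plate are free, 50 to 70 mm lie open between the plates; a plate's middle is 88 mm above the table.
- cradle: Fixed wooden cradle, origin under its centre, x along the pocket. Two end blocks (92 mm wide, 46 mm high overall) at x = -73 to -37 and 37 to 73 mm, joined by a beam 44 mm wide, 36 mm high. The pocket has no walls at the middle of its long sides (x -37 to 37 mm): fingers can reach down past the beam there.
- pocket (a point): Centre of the pocket floor, 36 mm above the table; x along the pocket's length, z up. The pocket is 127 x 67 mm, its walls rise 10 mm above the floor and stand only on the end blocks.
- movement: Bystander: round brass clock movement, 68 mm across, 42 mm high, origin at the centre of its underside.
- loupe: Bystander: black eye loupe, 38 mm across, 32 mm high, origin under its centre.
- parts_tin: Bystander: flat round metal tin, 64 mm across, 30 mm high, origin under its centre.
- oil_jar: Bystander: glass jar with a black cap, 56 mm across, 85 mm high, origin under its centre.
- screwdriver: Bystander: screwdriver lying flat, 160 mm long.
- brush: Bystander: brush lying flat, 170 mm long.
- hammer: Bystander: small hammer lying flat, 190 mm long.
Things that resemble listed ones, but are neither listed nor needed, are in the scene too. What is shaped like the bezel but blue or green is not meant.

How it is judged:
By the outcome, as a careful person would: the job done as asked, in the order asked, and still so for the second after the job is handed in, with the robot touching nothing.
It also fails if it takes over 38 s, if anything falls off the work surface, if the arm or the gripper's body presses on something with over 40 N, if the wrist force passes 120 N, or if a joint passes its speed limit or range.

## Working session

There is one attempt and no reset: what is moved stays moved. The work goes in short steps, Python scripts to look and compute and a tool call to move; the robot and the scene stay as the last step left them, time stands still between calls to the robot, and variables do not carry over. Pictures are saved under pics/ and viewed, at most 10 in all, crops included, and the job is handed in when it is done.

Besides the shell and the picture viewer there is one more tool, called after "Call:" by a JSON object that holds its "name" and its "arguments". apply_moves: Moves the arm, as the interface text tells. Its arguments: {"type":"object","properties":{"commands":{"type":"array","items":{"type":"array","items":{"type":"array","items":{"type":"number"}}}}},"required":["commands"]}

```bash
mkdir -p pics; ls; python3 - <<'E'
from rig import status, eyes, env
import cv2
s=status.state(); print(s)
for n in ("scene","top"):
    cv2.imwrite(f"pics/{n}0.png",eyes.grab_frame(n)[:,:,::-1]); c=eyes.calibration(n);print(n,c)
print(eyes.calibration("wrist"),env.tip_extent)
E
```

```text
pics
{'time': 0.0, 'joint_positions': array([-1.24860415e+00,  4.91556691e-01,  1.55944269e+00, -1.73118352e-05,
        1.09168376e+00, -1.05609719e-01]), 'qd': array([-0.0002404 , -0.00066728, -0.00169099,  0.000131  ,  0.00045601,
        0.00029492]), 'joint_efforts': array([ 1.63720757e-03, -6.18440938e+01, -2.61591965e+01, -6.66669416e-05,
        4.05641898e-03, -7.64550322e-06]), 'ee_pos': array([ 0.25923065, -0.56844346,  0.21363186]), 'eef_rot': array([-3.06893621e+00, -6.66659522e-01,  2.09043932e-04]), 'force': array([ 0.71066307,  0.66844106, -0.56461548]), 'wrist_torque': array([0.01268321, 0.00948858, 0.0214974 ]), 'grasp_force': 0.0, 'gripper_width': 1.0013133849474019}
scene {'mtx': array([[383.82329607,   0.        , 322.48119307],
       [  0.        , 383.82329607, 203.57134672],
       [  0.        ,   0.        ,   1.        ]]), 'rvec': array([ 2.19746488,  1.26775125, -0.41479599]), 'tvec': array([-0.29941621, -0.27682797,  1.23777567])}
top {'mtx': array([[474.4137995 ,   0.        , 314.38596173],
       [  0.        , 474.4137995 , 203.36854251],
       [  0.        ,   0.        ,   1.        ]]), 'rvec': array([ 2.17099754, -2.16785428,  0.10253811]), 'tvec': array([0.02631184, 0.52189433, 1.34084525])}
{'mtx': array([[320.92510603,   0.        , 317.08909806],
       [  0.        , 320.92510603, 204.90688014],
       [  0.        ,   0.        ,   1.        ]]), 'mount': array([[-3.02352576e-04, -9.52969640e-01, -3.03065626e-01,
         7.81480142e-02],
       [ 9.99999605e-01, -3.47785643e-05, -8.88287940e-04,
         3.77700510e-04],
       [ 8.35971251e-04, -3.03065775e-01,  9.52969274e-01,
        -1.59777410e-01],
       [ 0.00000000e+00,  0.00000000e+00,  0.00000000e+00,
         1.00000000e+00]])} 0.014
```

View pics/scene0.png

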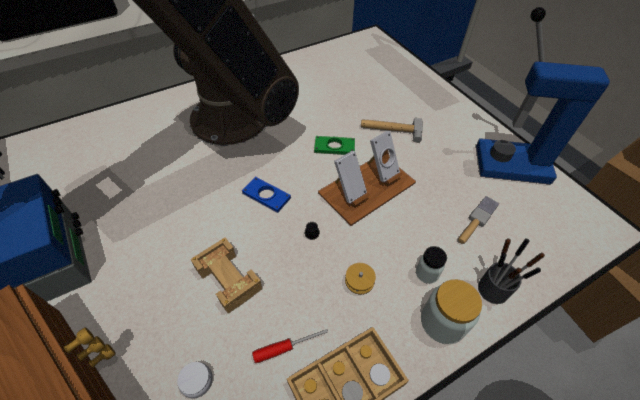

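View pics/top0.png

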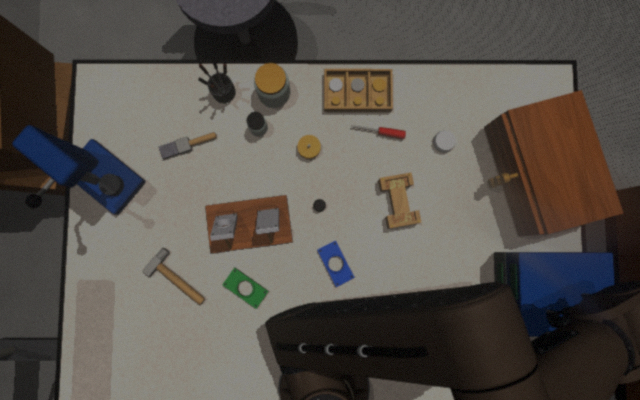

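The scene view shows four similar plates:
- grey with a window and ring, on the stand: scene (386,158), top (224,226). This is the bezel, since it is aluminium with a round window.
- plain grey on the stand at (350,178): the cover.
- green at (335,145) and blue at (267,193), lying flat: decoys.

The cradle is at scene (228,273), top (400,201). I'll confirm this in an enlarged composite crop.

```bash
python3 - <<'E'
import cv2,numpy as np
s=cv2.imread("pics/scene0.png");t=cv2.imread("pics/top0.png")
f=lambda i,x,y,w,h,W,H:cv2.resize(i[y:y+h,x:x+w],(W,H),interpolation=cv2.INTER_CUBIC)
a=f(s,315,125,105,100,400,381)  # not exact scale
out=np.hstack([f(s,315,125,100,75,400,300),f(t,200,185,100,75,400,300)])
out2=np.hstack([f(s,185,235,100,75,400,300),f(t,350,165,100,75,400,300)])
cv2.imwrite("pics/crop1.png",np.vstack([out,out2]))
E
```

```text
(no output)
```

View pics/crop1.png

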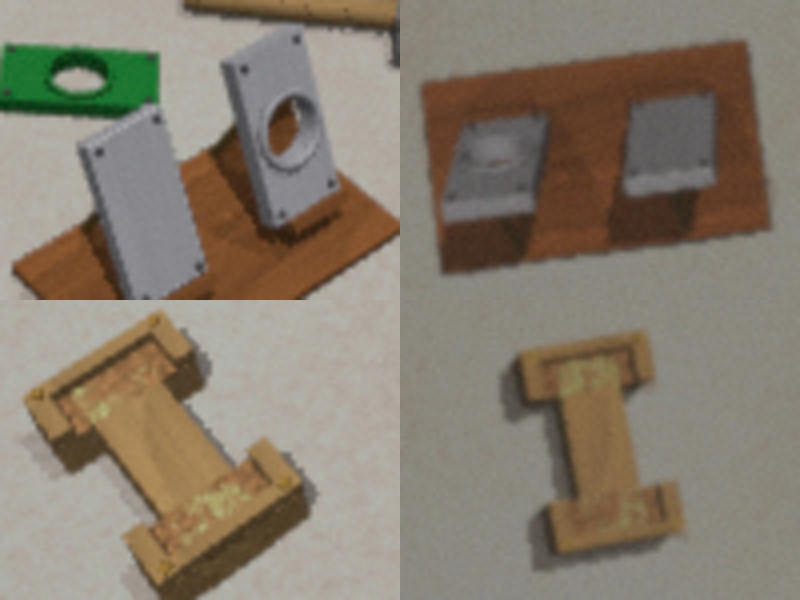

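The crop confirms it: the left plate in the top view (crop (493,153)) has the window and ring, and the plain one at (670,130) is the cover. Next I'll fit the poses from both views.

```bash
cat > h.py <<'E'
import numpy as np,cv2
from rig import status,eyes
from scipy.optimize import least_squares
from scipy.spatial.transform import Rotation as R
S3,C3=.5,np.sqrt(3)/2
def Rb(yaw): return R.from_euler('z',yaw).as_matrix()@np.array([[S3,0,C3],[0,1,0],[-C3,0,S3]])
def wristcal(s):
    c=eyes.calibration("wrist");T=np.eye(4);T[:3,:3]=R.from_rotvec(s["eef_rot"]).as_matrix();T[:3,3]=s["ee_pos"]
    M=np.linalg.inv(T@c["mount"]);return dict(mtx=c["mtx"],rvec=R.from_matrix(M[:3,:3]).as_rotvec(),tvec=M[:3,3])
def proj(c,P): return cv2.projectPoints(np.float64(P).reshape(-1,1,3),c["rvec"],c["tvec"],c["mtx"],None)[0][:,0]
def fit(obs,rot,x0):  # obs: list of (cal, local pts, px); params x,y,z,yaw
    def r(p): return np.concatenate([(proj(c,np.array(L)@rot(p[3]).T+p[:3])-np.array(u)).ravel() for c,L,u in obs])
    s=least_squares(r,x0,loss='soft_l1');return s.x,[np.round(proj(c,np.array(L)@rot(s.x[3]).T+s.x[:3])-np.array(u),1).tolist() for c,L,u in obs]
Rz=lambda a:R.from_euler('z',a).as_matrix()
E
python3 - <<'E'
from h import *
S,T=eyes.calibration("scene"),eyes.calibration("top")
q=lambda a,ox,oy,dx,dy:(np.array(a,float)-[dx,dy])/4+[ox,oy]
m=1e-3
bt=[[60,30,14],[60,-30,14],[-60,30,14],[-60,-30,14],[-60,30,0],[-60,-30,0],[0,0,19]]
bs=[[-60,-30,14],[-60,30,14],[60,30,14],[60,-30,14],[-60,-30,0],[60,-30,0],[0,0,19]]
ut=q([[468,117],[548,115],[445,192],[535,192],[447,218],[530,215],[493,153]],200,185,400,0)
us=q([[238,75],[300,27],[340,190],[272,228],[220,62],[262,222],[290,130]],315,125,0,0)
print(fit([(T,np.array(bt)*m,ut),(S,np.array(bs)*m,us)],Rb,[.5,.1,.09,0]))
ct=[[73,46,0],[73,-46,0],[-73,-46,0],[-73,46,0]]
vt=q([[518,350],[648,330],[685,530],[553,552]],350,165,400,300)
cs=[[73,46,0],[-73,-46,0],[-73,46,0]]
vs=q([[305,485],[27,398],[165,312]],185,235,0,300)
print(fit([(T,np.array(ct)*m,vt),(S,np.array(cs)*m,vs)],Rz,[.6,-.2,.046,0]))
st=[[70,120,0],[70,-120,0],[-70,-120,0],[-70,120,0]]
print(fit([(T,np.array(st)*m,q([[422,85],[745,42],[770,228],[443,272]],200,185,400,0))],Rz,[.6,.2,.012,0]))
E
```

```text
(array([0.44757178, 0.27246367, 0.08177989, 0.10237632]), [[[-0.7, 1.0], [0.3, -0.6], [-1.4, 2.1], [-1.1, -0.3], [-0.9, 0.2], [1.0, -1.3], [0.6, -1.3]], [[-1.5, -2.6], [0.5, 0.1], [-0.5, 0.2], [0.1, 0.3], [-0.4, -0.1], [-0.8, 0.8], [0.5, 0.3]]])
(array([ 0.5307233 , -0.21635524,  0.04000426,  0.16230602]), [[[-0.1, -0.1], [-0.9, -0.2], [-0.9, 0.1], [0.1, -0.2]], [[-0.6, 0.2], [-0.6, -0.1], [-0.1, -0.1]]])
(array([ 0.46380244,  0.22013833, -0.00870202,  0.13554678]), [[[0.1, -0.2], [-0.1, -0.3], [-0.2, 0.3], [0.2, 0.3]]])
```

```bash
cat >> h.py <<'E'
def delta(p,Rt,s=None):
    s=s or status.state();A=R.from_rotvec(s["eef_rot"]).as_matrix()
    d=A.T@(np.array(p)-s["ee_pos"])/.025
    rv=R.from_matrix(A.T@Rt).as_rotvec();print("shift(tool now)",d.round(2),"turn",(np.degrees(rv)/6).round(2),"shift(after turn)",(Rt.T@(np.array(p)-s["ee_pos"])/.025).round(2),"t",round(s["time"],2))
def toolR(z,y):
    z=np.array(z)/np.linalg.norm(z);x=np.cross(y,z);x/=np.linalg.norm(x);return np.c_[x,np.cross(z,x),z]
E
python3 - <<'E'
from h import *
s=status.state();A=R.from_rotvec(s["eef_rot"]).as_matrix();print(A.round(3))
# down, yawed with cradle, tool x along +/-x
for sg in (1,-1):
    y=sg*Rz(.16)@[0,1,0]; delta([.47,-.16,.26],toolR([0,0,-1],y))
E
```

```text
[[ 0.91   0.415 -0.   ]
 [ 0.415 -0.91   0.001]
 [ 0.    -0.001 -1.   ]]
shift(tool now) [ 14.45 -11.37  -1.84] turn [-0.000e+00 -1.000e-02 -2.744e+01] shift(after turn) [-10.93  14.79  -1.85] t 0.1
shift(tool now) [ 14.45 -11.37  -1.84] turn [-0.01  0.    2.56] shift(after turn) [ 10.93 -14.79  -1.85] t 0.1
```

Call:
{"name": "apply_moves", "arguments": {"commands": [[[0, 0, 0, -0.6, 0, 0, 0.85], [0, 0, 0, -0.6, 0, 0, 0.85], [0, 0, 0, -0.6, 0, 0, 0.85], [0, 0.73, -0.98, 0, 0, 0, 0], [0, 0.73, -0.98, 0, 0, 0, 0], [0, 0.73, -0.98, 0, 0, 0, 0], [0, 0.73, -0.98, 0, 0, 0, 0], [0, 0.73, -0.98, 0, 0, 0, 0], [0, 0.73, -0.98, 0, 0, 0, 0], [0, 0.73, -0.98, 0, 0, 0, 0], [0, 0.73, -0.98, 0, 0, 0, 0], [0, 0.73, -0.98, 0, 0, 0, 0]]]}}

```text
time: 1.3
ee_pos: [0.3865, -0.3235, 0.259]
eef_rot: [-3.131, -0.252, 0.0]
force: [-0.3, -1.2, 0.6]
gripper_width: 1.003
grasp_force: 0.0
```

Call:
{"name": "apply_moves", "arguments": {"commands": [[[0, 0.73, -0.98, 0, 0, 0, 0], [0, 0.73, -0.98, 0, 0, 0, 0], [0, 0.73, -0.98, 0, 0, 0, 0], [0, 0.73, -0.98, 0, 0, 0, 0], [0, 0.73, -0.98, 0, 0, 0, 0], [0, 0.73, -0.98, 0, 0, 0, 0], [0, 0, 0, 0, 0, 0, 0], [0, 0, 0, 0, 0, 0, 0]]]}}

```text
time: 2.1
ee_pos: [0.4707, -0.1617, 0.259]
eef_rot: [-3.131, -0.255, 0.001]
force: [-0.6, 0.1, 0.4]
gripper_width: 1.003
grasp_force: 0.0
```

```bash
python3 - <<'E'
from h import *
import json
s=status.state();im=eyes.grab_frame("wrist");cv2.imwrite("pics/w1.png",im[:,:,::-1])
json.dump({k:list(map(float,s[k])) for k in("ee_pos","eef_rot")},open("w1.json","w"));print(s["ee_pos"],s["time"])
c=wristcal(s);P=np.array([[73,46,0],[73,-46,0],[-73,-46,0],[-73,46,0]])*.001@Rz(.162).T+[.5307,-.2164,.046]
print(proj(c,P).round()); print(proj(c,[[.4476,.2725,.09]]))
E
```

```text
[ 0.47073126 -0.16171817  0.25897113] 2.1
[[334.  58.]
 [420.  58.]
 [408. 191.]
 [332. 191.]]
[[-112.29022442  135.00689372]]
```

```bash
python3 - <<'E'
from h import *
s=status.state();delta([.46,.14,.31],toolR([0,0,-1],-Rz(.12)@[0,1,0]))
s["ee_pos"]=np.array([.46,.14,.31]);c=wristcal(s)
print(proj(c,[[.5307,-.2164,.046],[.4476,.2725,.09],[.46,.22,.01]]).round())
E
```

```text
shift(tool now) [  1.53 -12.    -2.04] turn [0.   0.   0.39] shift(after turn) [  1.03 -12.05  -2.04] t 2.15
[[592. 155.]
 [206. 164.]
 [262. 151.]]
```

Both would be visible there.

Call:
{"name": "apply_moves", "arguments": {"commands": [[[0, 0.13, -1, -0.17, 0, 0, 0], [0, 0.13, -1, -0.17, 0, 0, 0], [0, 0.13, -1, -0.17, 0, 0, 0], [0, 0.13, -1, -0.17, 0, 0, 0], [0, 0.13, -1, -0.17, 0, 0, 0], [0, 0.13, -1, -0.17, 0, 0, 0], [0, 0.13, -1, -0.17, 0, 0, 0], [0, 0.13, -1, -0.17, 0, 0, 0], [0, 0.13, -1, -0.17, 0, 0, 0], [0, 0.13, -1, -0.17, 0, 0, 0], [0, 0.13, -1, -0.17, 0, 0, 0], [0, 0.13, -1, -0.17, 0, 0, 0]]]}}

```text
time: 3.35
ee_pos: [0.4613, 0.1402, 0.3103]
eef_rot: [3.131, 0.25, 0.0]
force: [0.5, -0.4, 0.5]
gripper_width: 1.0
grasp_force: 0.0
```

Call:
{"name": "apply_moves", "arguments": {"commands": [[[0, 0, 0, 0, 0, 0, 0], [0, 0, 0, 0, 0, 0, 0]]]}}

```text
time: 3.55
ee_pos: [0.4612, 0.1396, 0.31]
eef_rot: [3.131, 0.252, -0.0]
force: [-1.1, -0.7, -0.5]
gripper_width: 1.004
grasp_force: 0.0
```

```bash
python3 - <<'E'
from h import *
import json
s=status.state();im=eyes.grab_frame("wrist")[:,:,::-1];cv2.imwrite("pics/w2.png",im)
json.dump({k:list(map(float,s[k])) for k in("ee_pos","eef_rot")},open("w2.json","w"));print(s["ee_pos"],s["time"])
c=wristcal(s);print(proj(c,[[.5307,-.2164,.046],[.4476,.2725,.09],[.46,.22,.01]]).round())
w1=cv2.imread("pics/w1.png")
f=lambda i,x,y,w,h,W,H:cv2.resize(i[y:y+h,x:x+w],(W,H),interpolation=cv2.INTER_CUBIC)
cv2.imwrite("pics/c2.png",np.vstack([np.hstack([f(w1,300,40,133,100,400,300),f(w1,300,140,133,100,400,300)]),np.hstack([f(im,130,110,133,100,400,300),f(im,507,110,133,100,400,300)])]))
E
```

```text
[0.46121739 0.13964093 0.31000739] 3.55
[[592. 156.]
 [206. 165.]
 [261. 152.]]
```

View pics/c2.png

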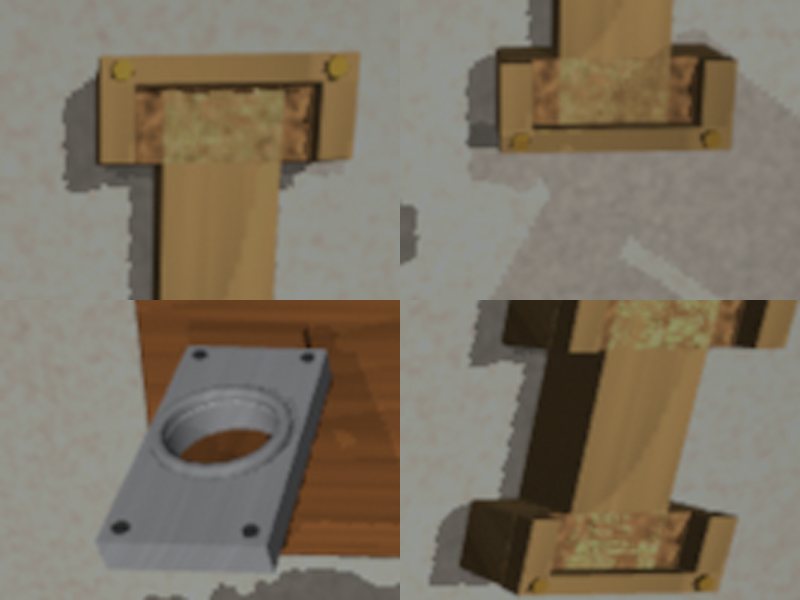

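The far end block of the cradle shows its outer corners at crop (99,56) and (359,52). The near block's are at (499,150) and (734,150). In the lower left panel the bezel's front face corners are (190,347), (328,349), (98,541) and (268,546), with the ring centred near (226,431).

```bash
python3 - <<'E'
from h import *
import json
def L(n): return wristcal({k:np.array(v) for k,v in json.load(open(n)).items()})
W1,W2=L("w1.json"),L("w2.json");S,T=eyes.calibration("scene"),eyes.calibration("top")
def q(a,ox,oy,dx,dy,k=(3.0075,3.)): return (np.array(a,float)-[dx,dy])/k+[ox,oy]
m=1e-3;A=np.array
q4=lambda *a:q(*a,k=(4,4))
tc=A([[73,46,0],[73,-46,0],[-73,-46,0],[-73,46,0]])*m;vt=q4([[518,350],[648,330],[685,530],[553,552]],350,165,400,300)
sc=A([[73,46,0],[-73,-46,0],[-73,46,0]])*m;vs=q4([[305,485],[27,398],[165,312]],185,235,0,300)
l1=A([[73,46,0],[73,-46,0],[37,46,0],[37,-46,0],[-73,46,0],[-73,-46,0],[-37,46,0],[-37,-46,0]])*m
u1=np.r_[q([[99,56],[359,52],[99,163],[354,158]],300,40,0,0),q([[499,150],[734,150],[499,63],[735,60]],300,140,400,0)]
l2=A([[-37,46,0],[-73,46,0],[-73,-46,0],[-37,-46,0]])*m
u2=q([[527,517],[519,588],[717,595],[737,515]],507,110,400,300)
C=[(W1,l1,u1),(W2,l2,u2),(T,tc,vt),(S,sc,vs)]
for o in (C,C[:1],C[:2]):
    p,r=fit(o,Rz,[.53,-.216,.046,.16]);print(p.round(4),r)
bt=A([[60,30,14],[60,-30,14],[-60,30,14],[-60,-30,14],[-60,30,0],[-60,-30,0],[0,0,19]])*m
bs=A([[-60,-30,14],[-60,30,14],[60,30,14],[60,-30,14],[-60,-30,0],[60,-30,0],[0,0,19]])*m
ut=q4([[468,117],[548,115],[445,192],[535,192],[447,218],[530,215],[493,153]],200,185,400,0)
us=q4([[238,75],[300,27],[340,190],[272,228],[220,62],[262,222],[290,130]],315,125,0,0)
uw=q([[190,347],[328,349],[98,541],[268,546],[105,566],[274,569],[226,431]],130,110,0,300)
B=[(W2,bt,uw),(T,bt,ut),(S,bs,us)]
for o in (B,B[:1],[B[0],B[2]]):
    p,r=fit(o,Rb,[.45,.27,.08,.12]);print(p.round(4),r)
E
```

```text
[ 0.5313 -0.2168  0.0447  0.1745] [[[0.4, -0.3], [0.3, -0.2], [0.4, -0.4], [-0.8, 0.2], [0.1, 0.5], [-1.7, -0.4], [0.2, -0.2], [0.3, -0.2]], [[1.5, 0.4], [-1.2, 1.9], [-0.7, -1.3], [-0.4, 0.1]], [[0.0, -0.3], [-0.8, -0.8], [-0.1, -0.5], [0.9, -0.4]], [[-0.7, -0.8], [-1.5, -0.4], [-1.0, -0.8]]]
[ 0.5312 -0.2167  0.0455  0.1773] [[[0.2, -0.2], [0.2, -0.3], [0.2, -0.1], [-0.8, 0.2], [0.2, 0.9], [-1.4, -0.3], [0.2, 0.1], [0.5, -0.1]]]
[ 0.5313 -0.2167  0.0452  0.1762] [[[0.3, -0.3], [0.3, -0.3], [0.2, -0.2], [-0.8, 0.2], [0.2, 0.7], [-1.5, -0.4], [0.2, -0.0], [0.4, -0.1]], [[1.8, 0.6], [-0.9, 2.1], [-0.3, -1.2], [-0.0, 0.2]]]
[0.4466 0.2729 0.0811 0.1238] [[[0.5, -0.5], [0.3, 0.6], [-0.3, -0.6], [-0.2, -0.2], [1.5, 0.1], [0.3, 1.1], [-1.2, -2.0]], [[-1.1, 1.6], [-0.2, -0.5], [-1.3, 2.7], [-1.1, -0.1], [-0.8, 0.8], [1.1, -1.2], [0.4, -0.9]], [[-1.6, -2.5], [0.1, -0.1], [-0.6, -0.2], [0.4, 0.2], [-0.5, 0.1], [-0.5, 0.7], [0.4, 0.1]]]
[0.4463 0.2732 0.0806 0.129 ] [[[0.2, -0.2], [0.0, 0.6], [-0.3, -0.3], [-0.3, -0.3], [1.6, 0.4], [0.3, 1.0], [-1.3, -1.9]]]
[0.4463 0.2734 0.0803 0.1295] [[[0.2, -0.2], [-0.1, 0.6], [-0.3, -0.4], [-0.4, -0.4], [1.6, 0.3], [0.2, 0.9], [-1.4, -1.9]], [[-1.5, -2.4], [0.0, 0.0], [-0.5, -0.3], [0.5, 0.2], [-0.5, 0.3], [-0.4, 0.7], [0.5, 0.2]]]
```

```bash
cat >> h.py <<'E'
BP,BY=np.array([.4465,.2732,.082]),.127
E60=np.array([.5,0,-C3])
def grasp(back=0,ahead=.008):
    M=Rb(BY);Rt=toolR(M@E60,-M[:,1]);return BP+M@[0,0,.007]+Rt[:,2]*(ahead-back),Rt
E
python3 - <<'E'
from h import *
p,Rt=grasp(.11);print(p,grasp()[0],Rt.round(3));delta(p,Rt)
E
```

```text
[0.50310262 0.28042743 0.17383459] [0.44854557 0.27346119 0.0785718 ] [[ 0.859  0.127 -0.496]
 [ 0.11  -0.992 -0.063]
 [-0.5    0.    -0.866]]
shift(tool now) [ 2.55 -5.31  5.44] turn [ 0.09 -5.    0.31] shift(after turn) [ 4.78 -5.39  3.53] t 3.6
```

Call:
{"name": "apply_moves", "arguments": {"commands": [[[0, 0, 0, 0, 0.02, -1, 0.06], [0, 0, 0, 0, 0.02, -1, 0.06], [0, 0, 0, 0, 0.02, -1, 0.06], [0, 0, 0, 0, 0.02, -1, 0.06], [0, 0, 0, 0, 0.02, -1, 0.06], [0, 0.8, -0.9, 0.59, 0, 0, 0], [0, 0.8, -0.9, 0.59, 0, 0, 0], [0, 0.8, -0.9, 0.59, 0, 0, 0], [0, 0.8, -0.9, 0.59, 0, 0, 0], [0, 0.8, -0.9, 0.59, 0, 0, 0], [0, 0.8, -0.9, 0.59, 0, 0, 0], [0, 0, 0, 0, 0, 0, 0]]]}}

```text
time: 4.8
ee_pos: [0.5029, 0.2823, 0.1704]
eef_rot: [2.996, 0.193, -0.81]
force: [-0.8, 0.7, -0.4]
gripper_width: 0.998
grasp_force: 0.0
```

```bash
python3 - <<'E'
from h import *
p,Rt=grasp();delta(p,Rt)
s=status.state();print(s["joint_positions"].round(2))
im=eyes.grab_frame("wrist")[:,:,::-1].copy()
c=wristcal(s);M=Rb(BY);P=np.array([[60,30,14],[60,-30,14],[-60,-30,14],[-60,30,14]])*.001@M.T+BP
cv2.polylines(im,[proj(c,P).round().astype(int)],True,(0,0,255),1)
cv2.imwrite("pics/w3.png",im)
E
```

```text
shift(tool now) [-0.05  0.08  4.28] turn [-0.01  0.04  0.02] shift(after turn) [-0.07  0.08  4.28] t 4.8
[0.34 0.68 1.42 0.11 1.56 1.76]
```

View pics/w3.png

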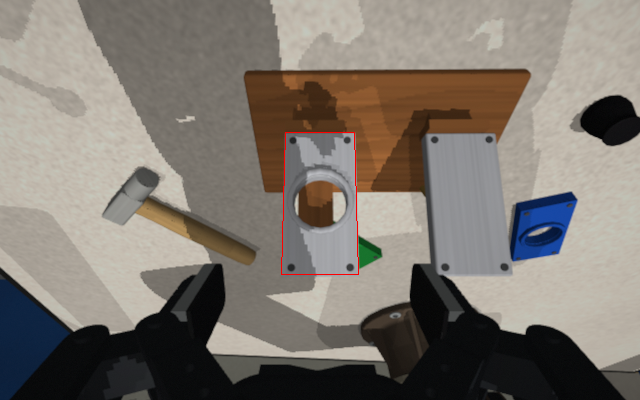

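The wrist view shows the projected bezel outline sitting on the plate at (285–358, 132–274), with the fingers centred over it. I'll go in and close.

Call:
{"name": "apply_moves", "arguments": {"commands": [[[0, 0, 0.04, 0.9, 0, 0, 0], [0, 0, 0.04, 0.9, 0, 0, 0], [0, -0.06, 0, 0.8, 0, 0.04, 0], [0, 0, 0, 0.6, 0, 0, 0], [0, 0, 0, 0.6, 0, 0, 0], [0, 0, 0, 0.48, 0, 0, 0], [0, 0, 0, 0, 0, 0, 0], [0.15, 0, 0, 0, 0, 0, 0], [0.2, 0, 0, 0, 0, 0, 0]]]}}

```text
time: 5.75
ee_pos: [0.4498, 0.2732, 0.0825]
eef_rot: [3.001, 0.193, -0.796]
force: [0.4, -0.4, -0.7]
gripper_width: 0.799
grasp_force: 0.0
```

```bash
python3 - <<'E'
from h import *
p,Rt=grasp();delta(p,Rt);s=status.state();print(s["gripper_width"],s["grasp_force"],s["force"])
E
```

```text
shift(tool now) [ 0.04 -0.02  0.16] turn [-0.01 -0.05  0.02] shift(after turn) [ 0.04 -0.02  0.16] t 5.75
0.7985639946938263 0.0 [ 0.44080356 -0.44584248 -0.72387992]
```

Call:
{"name": "apply_moves", "arguments": {"commands": [[[0.2, 0.04, 0, 0.16, 0, 0, 0], [0.25, 0, 0, 0, 0, 0, 0], [0.3, 0, 0, 0, 0, 0, 0], [0.5, 0, 0, 0, 0, 0, 0], [1, 0, 0, 0, 0, 0, 0], [1, 0, 0, 0, 0, 0, 0], [1, 0, 0, 0, 0, 0, 0], [1, 0, 0, 0, 0, 0, 0]]]}}

```text
time: 6.55
ee_pos: [0.4504, 0.2736, 0.0799]
eef_rot: [3.004, 0.193, -0.789]
force: [9.3, -0.3, 19.7]
gripper_width: 0.534
grasp_force: 55.1
```

The width of 0.534 is smaller than I expected, so I'll look.

```bash
python3 - <<'E'
from h import *
s=status.state();im=eyes.grab_frame("wrist")[:,:,::-1].copy()
c=wristcal(s);M=Rb(BY);P=np.array([[60,30,14],[60,-30,14],[-60,-30,14],[-60,30,14]])*.001@M.T+BP
cv2.polylines(im,[proj(c,P).round().astype(int)],True,(0,0,255),1)
cv2.imwrite("pics/w4.png",im)
E
```

```text
(no output)
```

View pics/w4.png

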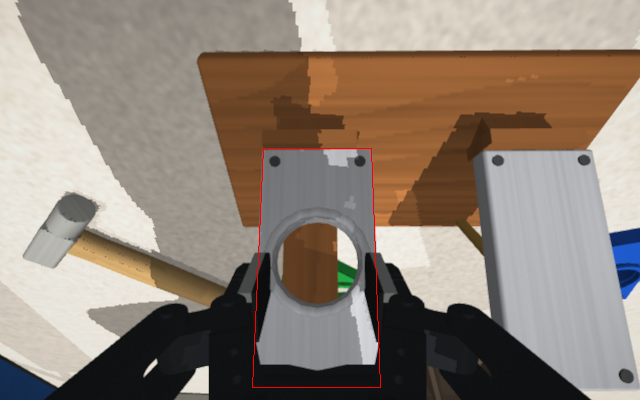

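The plate is held on both long edges at mid-length, square to the pads, and the cover is untouched at (540,250). I'll lift out along −z of the tool, gently at first.

Call:
{"name": "apply_moves", "arguments": {"commands": [[[1, 0, 0, -0.2, 0, 0, 0], [1, 0, 0, -0.3, 0, 0, 0], [1, 0, 0, -0.5, 0, 0, 0], [1, 0, 0, -0.8, 0, 0, 0], [1, 0, 0, -0.9, 0, 0, 0], [1, 0, 0, -0.9, 0, 0, 0], [1, 0, 0, -0.9, 0, 0, 0], [1, 0, 0, -0.9, 0, 0, 0], [1, 0, 0, -0.9, 0, 0, 0], [1, 0, 0, 0, 0, 0, 0]]]}}

```text
time: 7.6
ee_pos: [0.5272, 0.2831, 0.2167]
eef_rot: [3.003, 0.193, -0.791]
force: [-0.6, -0.9, -3.6]
gripper_width: 0.516
grasp_force: 51.5
```

```bash
cat >> h.py <<'E'
CP,CY=np.array([.5313,-.2167,.036]),.176
def place(h=0,ahead=.008):
    M=Rz(CY);Rt=toolR(M@E60,-M[:,1]);return CP+M@[0,0,.007]+Rt[:,2]*ahead+[0,0,h],Rt
E
python3 - <<'E'
from h import *
s=status.state();im=eyes.grab_frame("wrist")[:,:,::-1];cv2.imwrite("pics/w5.png",im)
p,Rt=place(.14);print(p);delta(p,Rt);print(s["gripper_width"],s["grasp_force"],s["force"])
E
```

```text
[ 0.53523821 -0.21599963  0.1760718 ]
shift(tool now) [-1.14 19.84  2.39] turn [-0.02  9.94 -0.48] shift(after turn) [-3.49 19.71 -0.22] t 7.65
0.5158353959189528 51.54904522933066 [-0.64875228 -0.93966018 -3.63981247]
```

View pics/w5.png

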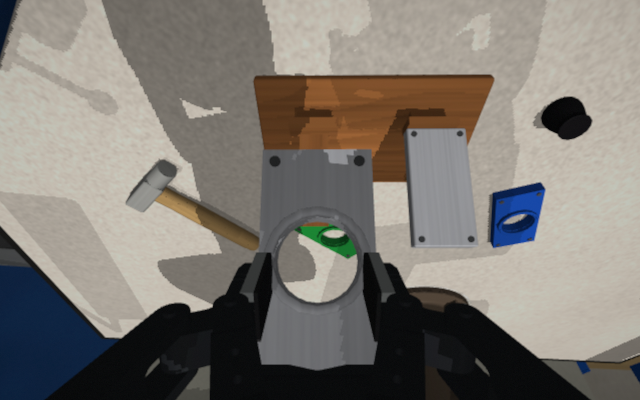

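Unchanged in hand, and the cover is still on the stand at (440,187). Next I'll work out the in-hand transform and the placing move.

```bash
cat >> h.py <<'E'
def T4(p,M): T=np.eye(4);T[:3,:3]=M;T[:3,3]=p;return T
G=np.linalg.inv(T4([.4504,.2736,.0799],R.from_rotvec([3.004,.193,-.789]).as_matrix()))@T4(BP,Rb(BY))
def tgt(h,dx=0,dy=0,c=None):
    M=Rz(CY);g=G.copy();g[1,3]=0;a=np.arctan2(g[0,2],g[2,2]);g[:3,:3]=R.from_euler('y',a).as_matrix()@np.diag([1,-1,-1])@np.eye(3) if False else g[:3,:3]
    T=T4(CP+M@[dx,dy,h],M)@np.linalg.inv(g);return T[:3,3],T[:3,:3]
E
python3 - <<'E'
from h import *
print(G.round(4));p,Rt=tgt(.10);print(p,Rt.round(3));delta(p,Rt)
E
```

```text
[[ 8.609e-01  1.900e-03  5.087e-01 -4.400e-03]
 [ 2.700e-03 -1.000e+00 -9.000e-04 -1.000e-04]
 [ 5.087e-01  2.100e-03 -8.609e-01  1.000e-04]
 [ 0.000e+00  0.000e+00  0.000e+00  1.000e+00]]
[ 0.53501821 -0.2160305   0.13834427] [[ 0.847  0.178  0.5  ]
 [ 0.153 -0.984  0.091]
 [ 0.509 -0.001 -0.861]]
shift(tool now) [-0.41 19.85  3.71] turn [-1.000e-02  1.004e+01 -5.100e-01] shift(after turn) [-4.3  19.71  1.  ] t 7.65
```

Call:
{"name": "apply_moves", "arguments": {"commands": [[[1, 0, 0, 0, 0, 0.5, -0.03], [1, 0, 0, 0, 0, 1, -0.05], [1, 0, 0, 0, 0, 1, -0.05], [1, 0, 0, 0, 0, 1, -0.05], [1, 0, 0, 0, 0, 1, -0.05], [1, 0, 0, 0, 0, 1, -0.05], [1, 0, 0, 0, 0, 1, -0.05], [1, 0, 0, 0, 0, 1, -0.05], [1, 0, 0, 0, 0, 1, -0.05], [1, 0, 0, 0, 0, 1, -0.05], [1, 0, 0, 0, 0, 0.5, -0.03], [1, 0, 0, 0, 0, 0, 0]]]}}

```text
time: 8.85
ee_pos: [0.523, 0.2822, 0.2126]
eef_rot: [-2.978, -0.268, -0.798]
force: [-0.3, -0.6, -4.2]
gripper_width: 0.511
grasp_force: 53.8
```

Call:
{"name": "apply_moves", "arguments": {"commands": [[[1, -0.22, 0.98, 0.05, 0, 0, 0], [1, -0.22, 0.98, 0.05, 0, 0, 0], [1, -0.22, 0.98, 0.05, 0, 0, 0], [1, -0.22, 0.98, 0.05, 0, 0, 0], [1, -0.22, 0.98, 0.05, 0, 0, 0], [1, -0.22, 0.98, 0.05, 0, 0, 0], [1, -0.22, 0.98, 0.05, 0, 0, 0], [1, -0.22, 0.98, 0.05, 0, 0, 0], [1, -0.22, 0.98, 0.05, 0, 0, 0], [1, -0.22, 0.98, 0.05, 0, 0, 0], [1, -0.22, 0.98, 0.05, 0, 0, 0]]]}}

```text
time: 9.95
ee_pos: [0.5291, 0.0091, 0.1714]
eef_rot: [-2.973, -0.267, -0.803]
force: [0.6, -0.3, -3.7]
gripper_width: 0.51
grasp_force: 54.3
```

```bash
python3 - <<'E'
from h import *
s=status.state();p,Rt=tgt(.10);delta(p,Rt);print(s["ee_pos"],s["gripper_width"],s["grasp_force"],s["force"])
E
```

```text
shift(tool now) [-1.84  8.91  0.42] turn [-0.03  0.05 -0.  ] shift(after turn) [-1.85  8.91  0.44] t 9.95
[0.5290953  0.00910716 0.17139906] 0.5101088226100913 54.3499181355415 [ 0.55209938 -0.2839274  -3.73792141]
```

Call:
{"name": "apply_moves", "arguments": {"commands": [[[1, -0.2, 0.98, 0.05, 0, 0.05, 0], [1, -0.2, 0.98, 0.05, 0, 0, 0], [1, -0.2, 0.98, 0.05, 0, 0, 0], [1, -0.2, 0.98, 0.05, 0, 0, 0], [1, -0.2, 0.98, 0.05, 0, 0, 0], [1, -0.2, 0.98, 0.05, 0, 0, 0], [1, -0.2, 0.98, 0.05, 0, 0, 0], [1, -0.2, 0.98, 0.05, 0, 0, 0], [1, -0.2, 0.98, 0.05, 0, 0, 0], [1, 0, 0, 0, 0, 0, 0], [1, 0, 0, 0, 0, 0, 0]]]}}

```text
time: 11.05
ee_pos: [0.5358, -0.2133, 0.1385]
eef_rot: [-2.971, -0.265, -0.812]
force: [-0.1, 0.9, -3.6]
gripper_width: 0.508
grasp_force: 54.6
```

```bash
python3 - <<'E'
from h import *
s=status.state();p,Rt=tgt(.10);delta(p,Rt);print(s["force"])
im=eyes.grab_frame("wrist")[:,:,::-1].copy();c=wristcal(s)
sc=eyes.grab_frame("scene")[:,:,::-1];tp=eyes.grab_frame("top")[:,:,::-1]
cv2.imwrite("pics/w6.png",im);cv2.imwrite("pics/s6.png",sc);cv2.imwrite("pics/t6.png",tp)
B=T4(s["ee_pos"],R.from_rotvec(s["eef_rot"]).as_matrix())@G
P=np.array([[60,30,14],[60,-30,14],[-60,-30,14],[-60,30,14]])*.001@B[:3,:3].T+B[:3,3]
f=lambda i,x,y,w,h:cv2.resize(i[y:y+h,x:x+w],(400,300),interpolation=cv2.INTER_CUBIC)
def draw(i,c): 
    i=i.copy();cv2.polylines(i,[(proj(c,P)*8).round().astype(int)],True,(0,0,255),1,shift=3)
    Q=np.array([[63.5,33.5,10],[63.5,-33.5,10],[-63.5,-33.5,10],[-63.5,33.5,10]])*.001@Rz(CY).T+CP
    cv2.polylines(i,[(proj(c,Q)*8).round().astype(int)],True,(0,255,0),1,shift=3);return i
cs,ct=eyes.calibration("scene"),eyes.calibration("top")
u=proj(c,P).mean(0).astype(int);us=proj(cs,P).mean(0).astype(int);print(u,us,B.round(3))
cv2.imwrite("pics/c6.png",np.vstack([np.hstack([f(draw(sc,cs),185,210,133,100),f(draw(tp,ct),330,145,133,100)]),np.hstack([f(draw(im,c),160,80,320,240),f(sc,185,210,133,100)])]))
E
```

```text
shift(tool now) [-0.04  0.1  -0.02] turn [-0.02 -0.   -0.01] shift(after turn) [-0.05  0.1  -0.02] t 11.05
[-0.11766402  0.92585893 -3.64684306]
[316 268] [216 245] [[ 0.985 -0.175  0.     0.532]
 [ 0.175  0.985 -0.002 -0.214]
 [ 0.     0.002  1.     0.136]
 [ 0.     0.     0.     1.   ]]
```

View pics/c6.png

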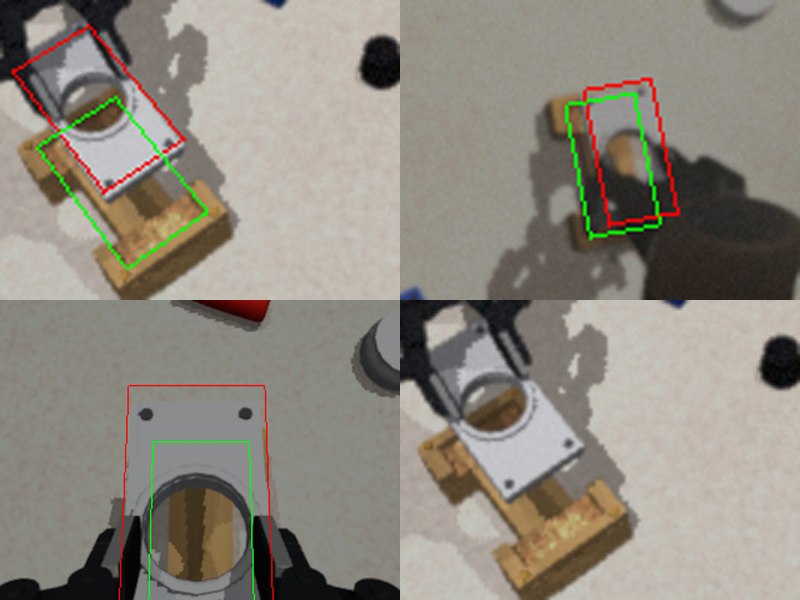

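In the wrist panel the far holes have moved from (274,161),(359,161) to about (277,171),(357,171). The plate seems to have pitched slightly in the hand, so I'll measure that.

```bash
python3 - <<'E'
from h import *
H={}
for n in("w5","w6"):
    g=cv2.cvtColor(cv2.imread(f"pics/{n}.png"),cv2.COLOR_BGR2GRAY)
    H[n]=[]
    for x0,x1 in((262,290),(345,372)):
        r=g[152:182,x0:x1].astype(float);med=np.median(r);w=np.clip(med-30-r,0,None);
        lab=cv2.connectedComponentsWithStats((w>0).astype(np.uint8));
        print(n,med,[(st[4],(ce+[x0,152]).round(1)) for st,ce in zip(lab[2][1:],lab[3][1:]) if st[4]>15])
a=cv2.imread("pics/w5.png")[130:370,220:410];b=cv2.imread("pics/w6.png")[130:370,220:410]
cv2.imwrite("pics/c7.png",np.hstack([cv2.resize(i,None,fx=2.1,fy=2.1,interpolation=cv2.INTER_CUBIC) for i in(a,b)]))
E
```

```text
w5 91.0 [(np.int32(88), array([274.5, 160.7]))]
w5 93.0 [(np.int32(89), array([358.9, 160.4]))]
w6 138.0 [(np.int32(100), array([276.4, 171.1]))]
w6 139.0 [(np.int32(93), array([355.9, 170.5]))]
```

View pics/c7.png

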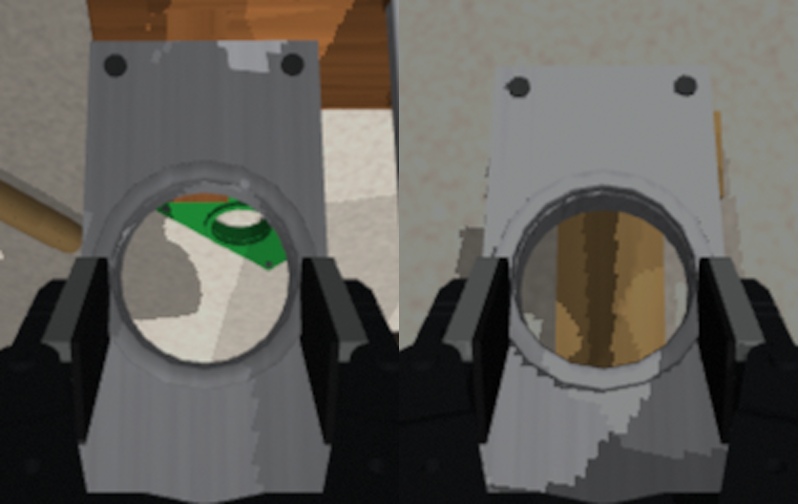

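```bash
python3 - <<'E'
from h import *
c=eyes.calibration("wrist");M=np.linalg.inv(c["mount"])
cal=dict(mtx=c["mtx"],rvec=R.from_matrix(M[:3,:3]).as_rotvec(),tvec=M[:3,3])  # tool->cam
q=lambda a:np.array(a,float)/2.1+[220,130]
L=np.array([[60,30,14],[60,-30,14],[22,0,19],[-22,0,19],[0,22,19],[0,-22,19]])*.001
U={"w5":q([[88,41],[319,40],[207,180],[207,365],[113,270],[297,270]]),"w6":q([[100,68],[314,66],[205,187],[205,370],[116,275],[295,275]])}
Hh={"w5":[[274.5,160.7],[358.9,160.4]],"w6":[[276.4,171.1],[355.9,170.5]]}
g0=G
def pose(p): # x,y,z,pitch
    T=np.eye(4);T[:3,:3]=R.from_euler('y',p[3]).as_matrix()@G[:3,:3];T[:3,3]=p[:3];return T
def r(p):
    out=[]
    for k,n in enumerate(("w5","w6")):
        T=pose(p[4*k:4*k+4]);X=np.r_[L,[[p[8],p[9],.014],[p[8],-p[9],.014]]]
        out.append((proj(cal,X@T[:3,:3].T+T[:3,3])-np.r_[U[n],Hh[n]]))
    return np.concatenate(out)
s=least_squares(lambda p:r(p).ravel(),[-.004,0,0,0]*2+[.052,.023],x_scale=[.01,.01,.01,.1]*2+[.01]*2,loss='soft_l1')
print(s.x.round(4),np.degrees(s.x[[3,7]]));print(r(s.x).round(1).tolist())
E
```

```text
[-0.0058  0.0003  0.0031  0.0343 -0.0106  0.0004  0.003  -0.1367  0.0536
  0.0232] [ 1.96491703 -7.83442144]
[[1.7, -0.3], [-0.2, 0.3], [-1.1, -0.2], [-1.3, 0.3], [-0.1, 0.0], [-0.3, 0.2], [0.9, -0.5], [0.9, -0.0], [-0.5, -1.0], [-1.0, 0.0], [0.0, 0.8], [-0.1, -0.3], [-0.7, -0.2], [0.2, -0.0], [1.6, -0.0], [1.6, 0.7]]
```

```bash
cat >> h.py <<'E'
G[:3,:3]=R.from_euler('y',-.15).as_matrix()@G[:3,:3];G[:3,3]=[-.0102,0,.002]
E
python3 - <<'E'
from h import *
p,Rt=tgt(.045);print(p,Rt.round(2));delta(p,Rt)
E
```

```text
[ 0.53783974 -0.21552586  0.08899332] [[ 0.76  0.18  0.62]
 [ 0.14 -0.98  0.11]
 [ 0.63 -0.   -0.78]]
shift(tool now) [-0.96  0.15  1.75] turn [-0.02  1.43  0.  ] shift(after turn) [-1.21  0.14  1.58] t 11.2
```

Call:
{"name": "apply_moves", "arguments": {"commands": [[[1, 0, 0, 0, 0, 0.4, 0], [1, 0, 0, 0, 0, 0.5, 0], [1, 0, 0, 0, 0, 0.5, 0], [1, -0.3, 0.04, 0.4, 0, 0, 0], [1, -0.3, 0.04, 0.4, 0, 0, 0], [1, -0.3, 0.03, 0.4, 0, 0, 0], [1, -0.3, 0.03, 0.4, 0, 0, 0], [1, 0, 0, 0, 0, 0, 0], [1, 0, 0, 0, 0, 0, 0]]]}}

```text
time: 12.1
ee_pos: [0.5382, -0.2157, 0.0891]
eef_rot: [-2.894, -0.26, -1.023]
force: [0.5, 1.0, -3.3]
gripper_width: 0.508
grasp_force: 55.0
```

```bash
python3 - <<'E'
from h import *
s=status.state();p,Rt=tgt(.045);delta(p,Rt);print(s["force"])
im=eyes.grab_frame("wrist")[:,:,::-1].copy();cv2.imwrite("pics/w8.png",im);cv2.imwrite("pics/s8.png",eyes.grab_frame("scene")[:,:,::-1])
g=cv2.cvtColor(im,cv2.COLOR_BGR2GRAY)
for x0,x1 in((266,290),(345,368)):
    r=g[158:190,x0:x1].astype(float);lab=cv2.connectedComponentsWithStats((r<np.median(r)-30).astype(np.uint8))
    print([(int(st[4]),(ce+[x0,158]).round(1)) for st,ce in zip(lab[2][1:],lab[3][1:]) if st[4]>15])
E
```

```text
shift(tool now) [-0.01 -0.01 -0.01] turn [-0.01  0.04  0.  ] shift(after turn) [-0.01 -0.01 -0.01] t 12.1
[ 0.5351598   1.04873219 -3.27998812]
[(94, array([276.8, 171.9]))]
[(97, array([355.7, 171.2]))]
```

```bash
python3 - <<'E'
from h import *
s=status.state();cs=eyes.calibration("scene");B=T4(s["ee_pos"],R.from_rotvec(s["eef_rot"]).as_matrix())@G
print(B.round(3).tolist())
u=proj(cs,np.array([[53.6,23.2,14],[53.6,-23.2,14],[-53.6,23.2,14]])*.001@B[:3,:3].T+B[:3,3]);print("pred",u.round(1).tolist())
g=cv2.cvtColor(cv2.imread("pics/s8.png"),cv2.COLOR_BGR2GRAY)
for x,y in u:
    x0,y0=int(x)-7,int(y)-7;r=g[y0:y0+15,x0:x0+15]
    print(r.tolist() if 0 else "", end="");w=np.clip(np.median(r)-25.-r,0,None)
    lab=cv2.connectedComponentsWithStats((w>0).astype(np.uint8));print([(int(st[4]),(ce+[x0,y0]).round(1)) for st,ce in zip(lab[2][1:],lab[3][1:]) if st[4]>2])
E
```

```text
[[0.984, -0.176, 0.003, 0.532], [0.176, 0.984, 0.001, -0.217], [-0.003, 0.0, 1.0, 0.082], [0.0, 0.0, 0.0, 1.0]]
pred [[243.4, 269.6], [224.2, 282.7], [216.5, 236.2]]
[(103, array([245.8, 270.5]))]
[(68, array([226.1, 285.6])), (9, array([224., 282.]))]
[(72, array([219.5, 233.5]))]
```

Call:
{"name": "apply_moves", "arguments": {"commands": [[[1, -0.2, 0, 0.25, 0, 0, 0], [1, -0.2, 0, 0.25, 0, 0, 0], [1, -0.2, 0, 0.25, 0, 0, 0], [1, -0.13, 0, 0.16, 0, 0, 0], [1, -0.05, 0, 0.06, 0, 0, 0], [1, 0, 0, 0, 0, 0, 0]]]}}

```text
time: 12.8
ee_pos: [0.5382, -0.2161, 0.0579]
eef_rot: [-2.894, -0.259, -1.023]
force: [0.1, 0.7, -3.5]
gripper_width: 0.512
grasp_force: 54.9
```

Call:
{"name": "apply_moves", "arguments": {"commands": [[[1, -0.05, 0, 0.06, 0, 0, 0], [1, -0.05, 0, 0.06, 0, 0, 0], [1, -0.05, 0, 0.06, 0, 0, 0], [1, 0, 0, 0, 0, 0, 0]]]}}

```text
time: 13.2
ee_pos: [0.538, -0.2161, 0.0517]
eef_rot: [-2.894, -0.259, -1.023]
force: [0.8, 0.1, -3.4]
gripper_width: 0.512
grasp_force: 54.9
```

Call:
{"name": "apply_moves", "arguments": {"commands": [[[1, -0.05, 0, 0.06, 0, 0, 0], [1, -0.05, 0, 0.06, 0, 0, 0], [1, 0, 0, 0, 0, 0, 0]]]}}

```text
time: 13.5
ee_pos: [0.5379, -0.2161, 0.0477]
eef_rot: [-2.894, -0.259, -1.023]
force: [-0.5, 0.4, -4.3]
gripper_width: 0.509
grasp_force: 54.9
```

Call:
{"name": "apply_moves", "arguments": {"commands": [[[1, -0.04, 0, 0.05, 0, 0, 0], [1, 0, 0, 0, 0, 0, 0]]]}}

```text
time: 13.7
ee_pos: [0.538, -0.2161, 0.0462]
eef_rot: [-2.894, -0.259, -1.023]
force: [-0.2, 0.6, -3.1]
gripper_width: 0.512
grasp_force: 54.9
```

Call:
{"name": "apply_moves", "arguments": {"commands": [[[1, -0.03, 0, 0.04, 0, 0, 0], [1, 0, 0, 0, 0, 0, 0]]]}}

```text
time: 13.9
ee_pos: [0.538, -0.2161, 0.045]
eef_rot: [-2.894, -0.259, -1.023]
force: [0.7, -0.4, -3.4]
gripper_width: 0.509
grasp_force: 54.9
```

Call:
{"name": "apply_moves", "arguments": {"commands": [[[1, -0.03, 0, 0.04, 0, 0, 0], [1, 0, 0, 0, 0, 0, 0]]]}}

```text
time: 14.1
ee_pos: [0.5381, -0.2161, 0.0438]
eef_rot: [-2.894, -0.259, -1.023]
force: [-0.0, 0.2, -3.0]
gripper_width: 0.507
grasp_force: 55.2
```

Call:
{"name": "apply_moves", "arguments": {"commands": [[[1, -0.03, 0, 0.04, 0, 0, 0], [1, 0, 0, 0, 0, 0, 0]]]}}

```text
time: 14.3
ee_pos: [0.5381, -0.2161, 0.0425]
eef_rot: [-2.894, -0.259, -1.023]
force: [1.2, -0.4, -3.6]
gripper_width: 0.51
grasp_force: 55.5
```

Call:
{"name": "apply_moves", "arguments": {"commands": [[[1, -0.03, 0, 0.04, 0, 0, 0], [1, 0, 0, 0, 0, 0, 0]]]}}

```text
time: 14.5
ee_pos: [0.5382, -0.2161, 0.0413]
eef_rot: [-2.894, -0.259, -1.023]
force: [0.1, 0.0, -3.3]
gripper_width: 0.508
grasp_force: 55.8
```

Call:
{"name": "apply_moves", "arguments": {"commands": [[[1, -0.03, 0, 0.04, 0, 0, 0], [1, 0, 0, 0, 0, 0, 0]]]}}

```text
time: 14.7
ee_pos: [0.5383, -0.2162, 0.0409]
eef_rot: [-2.893, -0.258, -1.026]
force: [-6.8, -0.5, 8.6]
gripper_width: 0.508
grasp_force: 60.6
```

Call:
{"name": "apply_moves", "arguments": {"commands": [[[1, -0.03, 0, 0.04, 0, 0, 0], [1, 0, 0, 0, 0, 0, 0]]]}}

```text
time: 14.9
ee_pos: [0.5384, -0.2161, 0.0407]
eef_rot: [-2.893, -0.259, -1.029]
force: [-13.9, -0.6, 23.3]
gripper_width: 0.506
grasp_force: 66.2
```

```bash
python3 - <<'E'
from h import *
s=status.state();print(s["ee_pos"],s["force"],s["wrist_torque"])
im=eyes.grab_frame("wrist")[:,:,::-1].copy();cv2.imwrite("pics/w9.png",im)
g=cv2.cvtColor(im,cv2.COLOR_BGR2GRAY)
for x0,x1 in((266,290),(345,368)):
    r=g[158:190,x0:x1].astype(float);lab=cv2.connectedComponentsWithStats((r<np.median(r)-30).astype(np.uint8))
    print([(int(st[4]),(ce+[x0,158]).round(1)) for st,ce in zip(lab[2][1:],lab[3][1:]) if st[4]>15])
E
```

```text
[ 0.53844256 -0.21613711  0.04070863] [-13.86084254  -0.60577862  23.33881107] [ 0.57414649 -0.16201271  0.32280879]
[(24, array([277.5, 158. ])), (97, array([276.1, 168.9]))]
[(102, array([356.2, 168.9]))]
```

```bash
python3 - <<'E'
from h import *
s=status.state();c=wristcal(s)
h=np.array([[53.6,23.2,14],[53.6,-23.2,14]])*.001
for z in(0,.003,.01):
  for dx in(0,.003): print(z,dx,proj(c,(h+[dx,0,z])@Rz(CY).T+CP).round(1).tolist())
E
```

```text
0 0 [[275.4, 169.1], [356.3, 169.2]]
0 0.003 [[275.6, 164.4], [356.1, 164.5]]
0.003 0 [[274.7, 166.6], [356.9, 166.7]]
0.003 0.003 [[275.0, 161.9], [356.7, 162.0]]
0.01 0 [[273.1, 160.4], [358.4, 160.5]]
0.01 0.003 [[273.4, 155.6], [358.1, 155.7]]
```

The far holes match the fully-home prediction to about 1 px (floor contact, dx≈0). Releasing gently, then backing out.

Call:
{"name": "apply_moves", "arguments": {"commands": [[[0.45, 0, 0, 0, 0, 0, 0], [0.4, 0, 0, 0, 0, 0, 0], [0.3, 0, 0, 0, 0, 0, 0], [0.15, 0, 0, 0, 0, 0, 0], [0, 0, 0, 0, 0, 0, 0], [0, 0, 0, 0, 0, 0, 0], [0, 0, 0, 0, 0, 0, 0]]]}}

```text
time: 15.65
ee_pos: [0.5383, -0.216, 0.0388]
eef_rot: [-2.894, -0.259, -1.023]
force: [0.4, 0.7, 0.8]
gripper_width: 0.999
grasp_force: 0.0
```

```bash
python3 - <<'E'
from h import *
s=status.state();c=wristcal(s)
im=eyes.grab_frame("wrist")[:,:,::-1].copy();cv2.imwrite("pics/w10.png",im)
g=cv2.cvtColor(im,cv2.COLOR_BGR2GRAY)
for x0,x1 in((264,290),(345,370)):
    r=g[155:190,x0:x1].astype(float);lab=cv2.connectedComponentsWithStats((r<np.median(r)-30).astype(np.uint8))
    print([(int(st[4]),(ce+[x0,155]).round(1)) for st,ce in zip(lab[2][1:],lab[3][1:]) if st[4]>15])
h=np.array([[53.6,23.2,14],[53.6,-23.2,14]])*.001
print(proj(c,h@Rz(CY).T+CP).round(1).tolist())
E
```

```text
[(61, array([274.7, 156.3])), (101, array([275.8, 167.3]))]
[(36, array([358.1, 155.7])), (105, array([356.7, 166.9]))]
[[275.2, 167.2], [357.0, 167.3]]
```

Call:
{"name": "apply_moves", "arguments": {"commands": [[[0, 0, 0, -0.3, 0, 0, 0], [0, 0, 0, -0.6, 0, 0, 0], [0, 0, 0, -0.9, 0, 0, 0], [0, 0, 0, -0.9, 0, 0, 0], [0, 0, 0, -0.9, 0, -0.8, 0], [0, 0, 0, -0.9, 0, -0.8, 0], [0, 0, 0, -0.9, 0, -0.8, 0], [0, 0, 0, -0.9, 0, -0.8, 0], [0, 0, 0, 0, 0, 0, 0], [0, 0, 0, 0, 0, 0, 0]]]}}

```text
time: 16.7
ee_pos: [0.4631, -0.2256, 0.1447]
eef_rot: [-2.993, -0.282, -0.681]
force: [0.5, 0.5, -0.0]
gripper_width: 1.003
grasp_force: 0.0
```

```bash
python3 - <<'E'
from h import *
s=status.state();c=wristcal(s);im=eyes.grab_frame("wrist")[:,:,::-1].copy();sc=eyes.grab_frame("scene")[:,:,::-1]
Q=np.array([[60,30,14],[60,-30,14],[-60,-30,14],[-60,30,14]])*.001@Rz(CY).T+CP
u=proj(c,Q);print(u.round(),s["ee_pos"])
x,y=np.clip(u.mean(0).astype(int)-[100,75],0,[440,250])
cr=cv2.resize(im[y:y+150,x:x+200],(400,300),interpolation=cv2.INTER_CUBIC);cl=cr.copy()
cv2.polylines(cl,[((u-[x,y])*2).round().astype(int)],True,(0,0,255),1)
f=lambda i,x,y,w,h:cv2.resize(i[y:y+h,x:x+w],(400,300),interpolation=cv2.INTER_CUBIC)
cv2.imwrite("pics/c10.png",np.vstack([np.hstack([cl,cr]),np.hstack([f(sc,175,220,107,80),f(sc,160,60,280,210)])]))
E
```

```text
[[291. 107.]
 [358. 107.]
 [359. 242.]
 [287. 241.]] [ 0.46310129 -0.22555216  0.14468552]
```

View pics/c10.png

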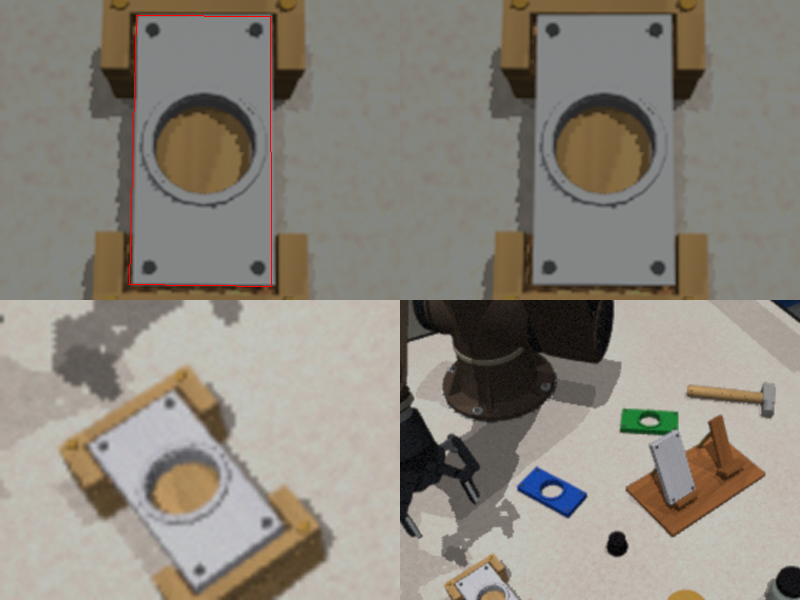

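The bezel lies ring up inside the pocket with its four holes at crop (152,30), (256,30), (149,268) and (258,268). All four edges follow the predicted fully-home outline. The cover is still on the stand at crop (672,467). The gripper is clear, so I'm handing it in.

```bash
python3 -c "
from rig import job_done
print(job_done())"
```

```text
the job is handed in; nothing more can be done
None
```

The bezel lies ring up and flat on the pocket floor, the cover is still on the stand, and I handed the job in at about 17 s; no verdict came back.

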